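Hold a spring clip gaping over the record card

TASK

Squeeze the larger of the two spring clips wide open while it still sits on the steel strip, lift it off open, and bring it down over the middle of the top edge of the larger upright record card, so that its jaws gape squarely around the edge, upright and clear of the card on both sides. Finish while holding it still there, squeezed open in the gripper and not let go or resting on the card, so that I can slip the count sheet in beside the card. Do not shift the card, and leave the smaller clip, the smaller card and everything else on the table where they are.

Things in the scene. Friction and masses are not known exactly. Their poses are not given: they have to be found in the camera images.
- clip: the larger spring clip, plain steel, like a clothes peg: 42 mm wide, 70 mm tall, about 60 g, handles above, jaws below. Origin on the pivot axis at mid-width; z up to the handles, y along the pivot, x across the jaws. Pivot barrel 9 mm diameter, 48 mm long. At the start it is clamped upright on the strip's fin, the barrel resting on the fin's top
- clip_grip (a point): midway between the handles, 25 mm above the pivot; squeeze here along the clip's x. Handle plates 25 mm wide (y), 4 to 36 mm above the pivot: closed they splay like a V, 40 mm apart outside at this height, 49 mm at the tops; fully squeezed they are parallel, about 21 mm apart outside. Takes about 3 N at first, 5 to 10 N at the full-open stop; 20 to 25 N holds it surely
- clip_mouth (a point): midway between the two jaw tips, 34 mm below the pivot; the throat between the jaws is 29.5 mm deep, from the tips up to the pivot barrel
- clip_jaw_a (a joint): turn of each half of the clip (both halves turn equally): 0 closed on the 4 mm fin (jaw tips 4 mm apart), 0.35 rad fully open at the stop (tips about 27 mm apart); a spring drives it back to 0
- card: the larger record card: a stiff white plastic panel 3 mm thick, 130 mm wide along its y, standing upright in a loose steel foot 60 x 142 x 12 mm, about 0.5 kg; origin under the centre of the foot, x across the card (its normal), y along its width, z up; top edge 120 mm above the table
- card_edge (a point): the middle of the larger card's top edge; axes as the card's
- strip: fixed dark steel parking strip for clips: a foot 70 x 200 x 12 mm with an upright fin 4 mm thick, 200 mm long along its y, top edge 65 mm above the table; origin under the foot's centre; x across the fin. Both clips sit on it, about 110 mm apart, in either order
- small_clip: smaller clip of the same kind on the strip, 20 mm wide, 49 mm tall, not to be used; origin on its pivot
- small_card: smaller upright card, 60 mm wide, 85 mm tall, on a foot 60 x 72 x 12 mm, not to be used; the two cards stand in either order; origin under its foot
- forceps: steel forceps lying, 150 x 22 mm, 6 mm high; leave alone; origin under the middle
- dish: round steel dish, 100 mm diameter, 35 mm high; leave alone; origin under the middle
- jar: white jar, 50 mm diameter, 65 mm high; leave alone; origin under the middle
- handpiece: steel pistol-shaped surgical handpiece lying on its side, about 150 x 105 mm, 28 mm high; leave alone; origin under the middle of its barrel
- brush: cleaning brush with a white handle lying on the table; leave alone
- chuck: small stepped steel tool chuck standing upright, 22 mm diameter, 48 mm high, between strip and cards; leave alone; origin under the middle
Things that resemble listed ones, but are neither listed nor needed, are in the scene too. What is shaped like the clip but blue or yellow is not meant.

How it is judged:
By the outcome, as a careful person would: the job done as asked, in the order asked, and still so for the second after the job is handed in, while the arm keeps its last pose, push and grip.
It also fails if it takes over 40 s, if anything falls off the work surface, if the arm or the gripper's body presses on something with over 40 N, if the wrist force passes 120 N, or if a joint passes its speed limit or range.

ROBOT

A 7-joint arm with a two-finger parallel gripper is mounted at the origin on the work surface. World frame = base frame: x ahead of the robot, y to its left, z up, the work surface at z = 0. Lengths are in mm, angles in rad, forces in N, time in s.
With the tool pointing down it reaches from about 425 to 950 mm from the base axis. Payload 16.7 kg.
Tool frame: the origin (TCP) lies midway between the tips of the shut fingers; the grasp point (between the pads) lies 19 mm behind it; z points along the fingers, y is the direction in which the jaws open and shut (so a half turn about z gives the same grasp; the last joint's range is limited). The gripper opens to 94 mm and grips with 3 to 60 N. Pads are 16 mm wide; open, the fingers measure 119 mm over their backs; the gripper's body (75 mm by 177 mm) begins 78 mm behind the grasp point.
Start: joints at [1.089, 0.426, 0.074, 1.606, -0.034, 1.111, -0.067], TCP at [220.484, -637.935, 205.467] pointing down, gripper open.
Joint ranges: [-2.85, 2.85], [-0.5, 2.14], [-1.23, 1.37], [0.21, 2.46], [-1.02, 4.16], [0.16, 2.05], [-2.73, 2.73]. Speed limits (rad/s): [1.89, 1.89, 2.39, 2.39, 3.01, 3.01, 3.01].

INTERFACE

Orientations are given as a rotation vector (axis times angle).
In Python, from cell import get_obs, eyes, workorder gives the robot as it stands.
- The arm moves only by the tool carry_out, never from a script. Its argument "rows" is a list that holds one entry, the list of rows, each a list of 5 numbers: the opening, from 0 (shut) to 1 (fully open), then the shift along the tool's x, y, z in m, then the turn about the tool's z in degrees. A call has 1 to 8 rows; each row shifts and turns the commanded pose from where the row before left it, along the tool's axes as they then stand; what a row does not reach is not made up. A row lasts 1/8 s, in which the tool goes at most 62.5 mm and 10.7 degrees, less where a joint would pass 70% of its speed; a pose out of reach is approached as far as the arm can. A call is refused whole if a number of a shift passes 0.0625 or a number of a turn 10.7, either way. A call with a gripper value outside its range is refused whole. The fingers move at their own pace and stop on an object; "squeeze" is the grip in N (left out, the last holds). Time passes only in rows, so rows that do not move let the fingers close. It gives the time, the measured TCP pose, the force and the opening at its end, in the units of the state.
- get_obs(): the state, without advancing time (a new reading comes with each control period).
- eyes.get_image(name): name is "scene" or "top"; returns the picture (400x640x3 uint8, red, green, blue); there is no depth.
- eyes.camera_params(name): a dict with "fovy" (degrees; the focal length in pixels is half the picture's height over the tangent of half this angle, whatever the lens; pixels are square), "cx", "cy" (the principal point, pixels), "R" (3x3) and "t" (3): a world point X has camera coordinates R X + t. Camera axes: x right, y down, z forward; pixel columns grow to the right and rows downward; lengths in mm; the calibration is good to about 2 mm. A picture is of the moment at which its call begins. camera_params takes no time and is no camera call.
- workorder.hand_in(): hands the job in, once; it reports no verdict.
The state is a dict: "t": time; "joints": joint angles; "joint_vel": joint speeds; "effort": joint torques, N m; "ee_pos": TCP position; "eef_rot": TCP orientation; "contact_force": force on the tool from outside, world axes, zero at the start; "torque": the same for the moment, N m; "finger_gap": opening from 0.0 (shut) to 1.0 (fully open).
Only numpy, scipy, OpenCV 4.12 (cv2) and the standard library are available. Lean on these libraries where they do the work, as an engineer would, in place of code of your own. Each camera call takes 0.05 s, during which the arm holds its last target.

## Working session

There is one attempt and no reset: what is moved stays moved. The work goes in short steps, Python scripts to look and compute and a tool call to move; the robot and the scene stay as the last step left them, time stands still between calls to the robot, and variables do not carry over. Pictures are saved under pics/ and viewed, and the job is handed in when it is done.

Besides the shell and the picture viewer there is one more tool, called as name(argument=value, ...) on one line, values as JSON. carry_out: Moves the arm, as the interface text tells. Its arguments: {"type":"object","properties":{"rows":{"type":"array","items":{"type":"array","items":{"type":"array","items":{"type":"number"}}}},"squeeze":{"type":"number"}},"required":["rows"]}

```bash
ls; mkdir -p pics; python3 - <<'E'
from cell import get_obs, eyes
import cv2,numpy as np
o=get_obs()
for k,v in o.items(): print(k,np.round(v,4))
for n in("scene","top"):
    im=eyes.get_image(n); cv2.imwrite(f"pics/{n}0.png",im[:,:,::-1]); p=eyes.camera_params(n); print(n,p, -np.array(p["R"]).T@np.array(p["t"]))
E
```

```text
pics
t 0.0
joints [ 1.0884  0.4267  0.0739  1.6066 -0.0341  1.1108 -0.0671]
joint_vel [-0.0014 -0.0025  0.0022 -0.0012 -0.0002 -0.0001 -0.001 ]
effort [ 2.30000e-03 -9.35791e+01  3.66830e+00 -4.54185e+01 -4.86000e-02
  1.99000e-02  1.00000e-04]
ee_pos [ 220.3899 -637.5557  204.8067]
eef_rot [-3.097e+00 -5.202e-01  5.000e-04]
contact_force [-0.0584  0.3339 -0.3903]
torque [-0.0426 -0.0293  0.0146]
finger_gap 0.9976
scene {'fovy': 51.95205740588617, 'cx': 314.4620354493737, 'cy': 198.2070048202843, 'R': array([[ 0.74425422,  0.66786929,  0.00602222],
       [ 0.3611686 , -0.39485845, -0.84477456],
       [-0.56182106,  0.63090207, -0.53508848]]), 't': array([-397.89770366, -117.93488685, 1510.11770763])} [1187.14734952 -733.56031336  710.81442601]
top {'fovy': 44.92137508244425, 'cx': 312.47388587314634, 'cy': 195.98140208173388, 'R': array([[-0.08854128, -0.99606876, -0.00273336],
       [-0.97590853,  0.08729792, -0.19995404],
       [ 0.19940659, -0.01503668, -0.97980146]]), 't': array([   1.33612718,  559.27239219, 1260.55284907])} [ 294.55445186  -28.53791417 1346.92395537]
```

View pics/scene0.png

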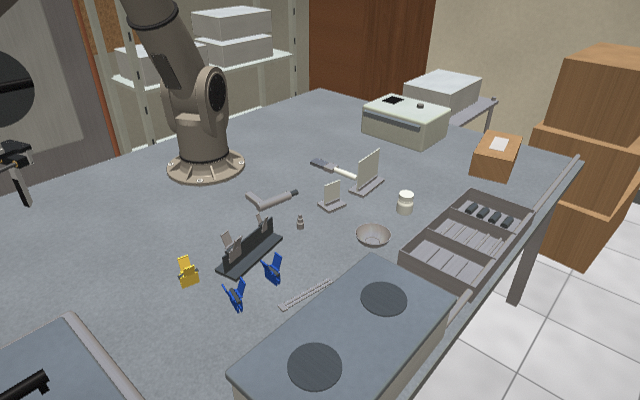

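View pics/top0.png

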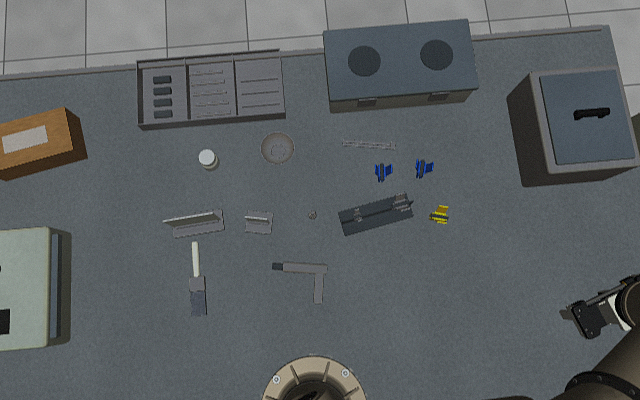

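```bash
python3 - <<'E'
import cv2,numpy as np
s=cv2.imread("pics/scene0.png");t=cv2.imread("pics/top0.png")
def c(im,x,y,w,h,f): return cv2.resize(im[y:y+h,x:x+w],None,fx=f,fy=f,interpolation=cv2.INTER_CUBIC)
cv2.imwrite("pics/c1.png",c(s,210,200,80,60,10)); cv2.imwrite("pics/c2.png",c(s,310,140,80,75,8))
cv2.imwrite("pics/c3.png",c(t,335,185,80,55,10)); cv2.imwrite("pics/c4.png",c(t,160,200,120,45,6))
E
```

```text
(no output)
```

View pics/c1.png

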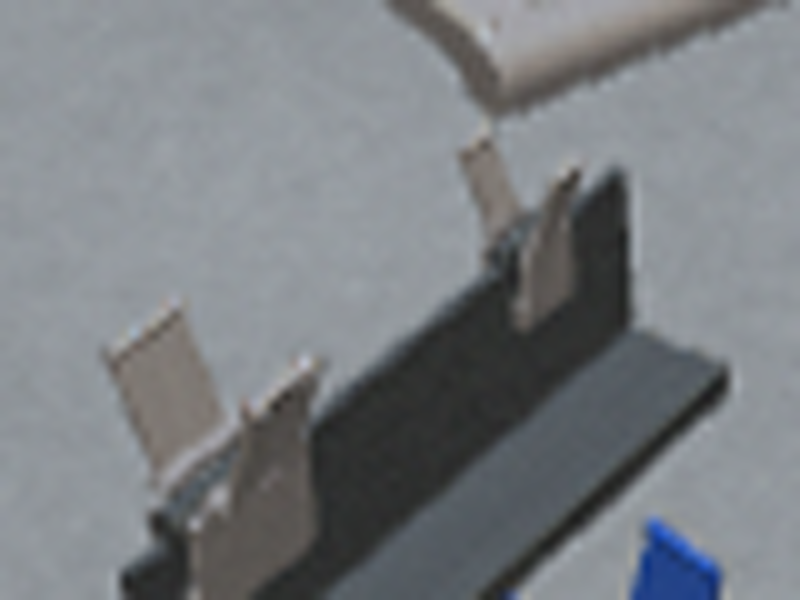

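View pics/c2.png

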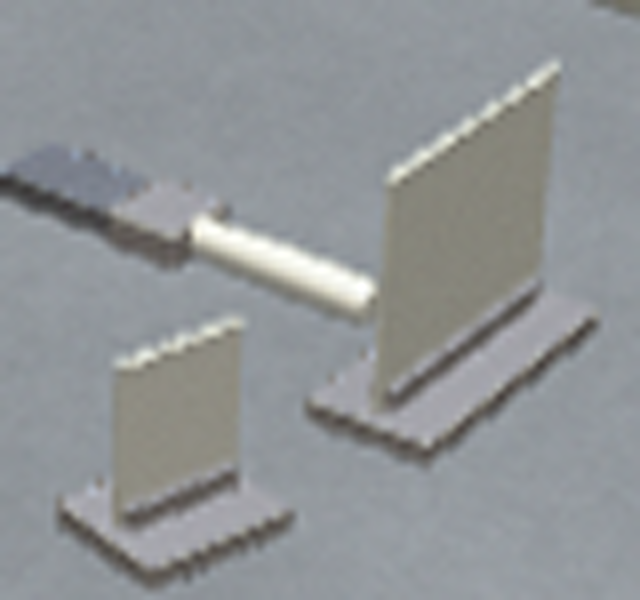

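View pics/c3.png

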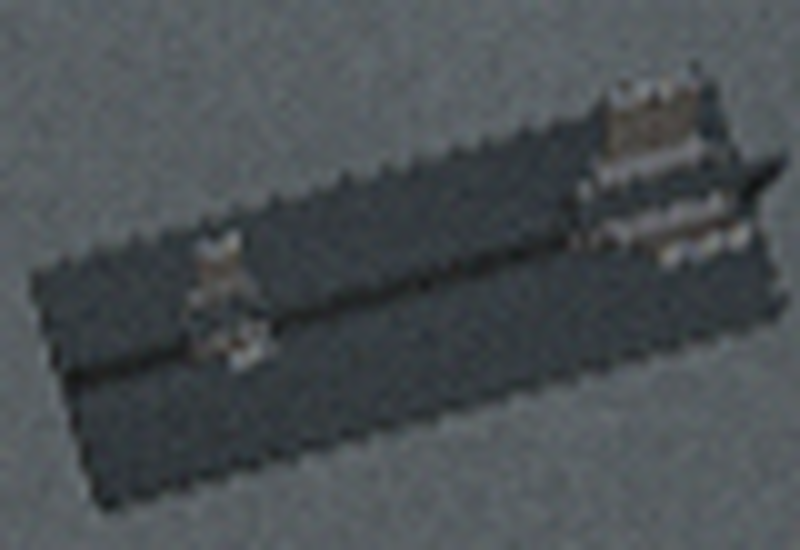

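View pics/c4.png

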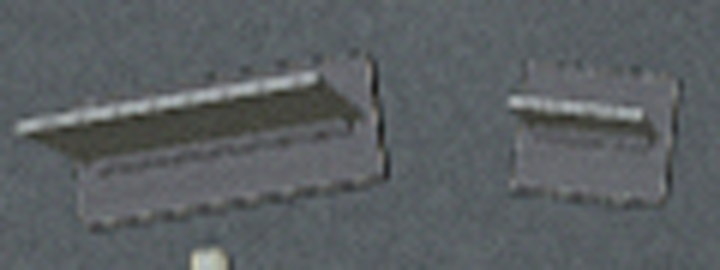

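```bash
cat > h.py <<'E'
import numpy as np
from cell import eyes
from scipy.spatial.transform import Rotation as Ro
P={n:eyes.camera_params(n) for n in("scene","top")}
def ray(n,uv):
    p=P[n];R=np.array(p["R"]);t=np.array(p["t"]);f=200/np.tan(np.radians(p["fovy"]/2))
    d=R.T@np.array([(uv[0]-p["cx"])/f,(uv[1]-p["cy"])/f,1]);return -R.T@t,d/np.linalg.norm(d)
def plane(n,uv,z):
    o,d=ray(n,uv);return o+d*(z-o[2])/d[2]
def tri(us,ut):
    A=np.zeros((3,3));b=np.zeros(3);L=[ray("scene",us),ray("top",ut)]
    for o,d in L:
        M=np.eye(3)-np.outer(d,d);A+=M;b+=M@o
    X=np.linalg.solve(A,b);return X,[round(np.linalg.norm(np.cross(d,X-o)),1) for o,d in L]
def proj(n,X):
    p=P[n];c=np.array(p["R"])@X+np.array(p["t"]);f=200/np.tan(np.radians(p["fovy"]/2));return np.array([p["cx"]+f*c[0]/c[2],p["cy"]+f*c[1]/c[2]])
def cr(x0,y0,f): return lambda u,v:((u+.5)/f-.5+x0,(v+.5)/f-.5+y0)
E
python3 - <<'E'
from h import *
from cell import get_obs
np.set_printoptions(precision=1,suppress=True)
c1=cr(210,200,10);c2=cr(310,140,8);c3=cr(335,185,10);c4=cr(160,200,6)
print("tool axes\n",Ro.from_rotvec(get_obs()["eef_rot"]).as_matrix())
for nm,a,b in [("handle -x, pt left", (105,357),None)]:pass
print("near(+x) handle A",*tri(c1(242,410),c3(697,73)),"B",*tri(c1(320,360),c3(613,93)))
print("far(-x) handle A",*tri(c1(105,357),c3(748,235)),"B",*tri(c1(183,303),c3(665,255)))
print("card A",*tri(c2(390,180),c4(318,76)),"B",*tri(c2(558,66),c4(18,128)))
print("foot strip z12",[plane("top",c3(*q),12) for q in((35,275),(710,85))],"z0",[plane("top",c3(*q),0) for q in((100,515),(785,310))])
print("card foot z12",[plane("top",c4(*q),12) for q in((372,60),)],"z0",[plane("top",c4(*q),0) for q in((85,228),(385,180))])
print("fin",*tri(c1(620,172),c3(68,378)), *tri(c1(125,580),c3(785,160)))
E
```

```text
tool axes
 [[ 0.9  0.3 -0. ]
 [ 0.3 -0.9  0. ]
 [-0.  -0.  -1. ]]
near(+x) handle A [ 536.5 -288.3  106.1] [np.float64(0.2), np.float64(0.2)] B [ 534.1 -264.6  106. ] [np.float64(1.3), np.float64(1.3)]
far(-x) handle A [ 493.2 -296.2  103.9] [np.float64(0.2), np.float64(0.2)] B [ 490.5 -272.4  105.5] [np.float64(1.8), np.float64(1.8)]
card A [525.5 213.2 119.1] [np.float64(1.0), np.float64(1.0)] B [515.1 342.7 119.4] [np.float64(1.9), np.float64(1.9)]
foot strip z12 [array([ 514.2, -116.2,   12. ]), array([ 551.3, -311. ,   12. ])] z0 [array([ 446.9, -128.4,    0. ]), array([ 487.4, -326.4,    0. ])]
card foot z12 [array([550.2, 208. ,  12. ])] z0 [array([485. , 347.5,   0. ]), array([495.1, 207. ,   0. ])]
fin [ 478.6 -118.    59.3] [np.float64(1.5), np.float64(1.5)] [ 519.7 -317.2   62.3] [np.float64(0.9), np.float64(0.9)]
```

carry_out(rows=[[[0.85,0.0246,-0.0151,0,0],[0.85,0.0246,-0.0151,0,0],[0.85,0.0246,-0.0151,0,0],[0.85,0.0246,-0.0151,0,0],[0.85,0.0246,-0.0151,0,0],[0.85,0.0246,-0.0151,0,0],[0.85,0.0246,-0.0151,0,0],[0.85,0.0246,-0.0151,0,0]]], squeeze=25)

```text
t: 1.1
ee_pos: [367.4, -458.5, 205.2]
eef_rot: [-3.098, -0.52, 0.0]
contact_force: [0.6, 0.7, 0.6]
finger_gap: 0.852
```

carry_out(rows=[[[0.85,0.0246,-0.0151,0,0],[0.85,0.0246,-0.0151,0,0],[0.85,0.0246,-0.0151,0,0],[0.85,0.0246,-0.0151,0,0],[0.85,0.0246,-0.0151,0,0],[0.85,0.0246,-0.0151,0,0],[0.85,0.0246,-0.0151,0,0],[0.85,0.0246,-0.0151,0,0]]])

```text
t: 2.1
ee_pos: [513.9, -280.2, 205.2]
eef_rot: [-3.098, -0.52, 0.001]
contact_force: [1.2, 0.0, -0.2]
finger_gap: 0.847
```

carry_out(rows=[[[0.85,0,0,0,-10],[0.85,0,0,0,-10],[0.85,0,0,0,-10],[0.85,0,0,0,-10],[0.85,0,0,0,-10],[0.85,0,0,0,-10],[0.85,0,0,0,-10],[0.85,0,0,0,-10]]])

```text
t: 3.1
ee_pos: [513.4, -281.0, 205.2]
eef_rot: [-2.032, -2.395, 0.0]
contact_force: [0.2, 0.1, -0.6]
finger_gap: 0.85
```

carry_out(rows=[[[0.85,0,0,0.03,-1.8],[0.85,0,0,0.03,0],[0.85,0,0,0.026,0],[0.85,0,0,0,0],[0.85,0,0,0,0]]])

```text
t: 3.72
ee_pos: [514.0, -281.1, 120.3]
eef_rot: [2.001, 2.421, 0.0]
contact_force: [0.2, -0.9, 0.2]
finger_gap: 0.849
```

```bash
python3 - <<'E'
from h import *
from cell import get_obs
import cv2
o=get_obs();r=Ro.from_rotvec(o["eef_rot"]).as_matrix();print(o["ee_pos"],np.degrees(np.arctan2(r[1,1],r[0,1])))
s=eyes.get_image("scene")[:,:,::-1];t=eyes.get_image("top")[:,:,::-1]
def c(im,x,y,w,h,f): return cv2.resize(im[y:y+h,x:x+w],None,fx=f,fy=f,interpolation=cv2.INTER_CUBIC)
cv2.imwrite("pics/d1.png",np.vstack([c(s,180,180,100,75,7)]));cv2.imwrite("pics/d2.png",c(t,340,160,100,75,7))
E
```

```text
[ 513.9955329 -281.1445939  120.3450217] 10.866165503288387
```

View pics/d1.png

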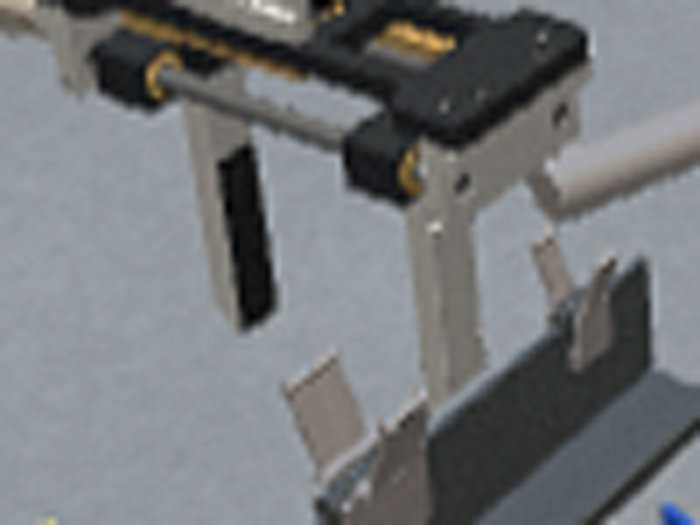

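View pics/d2.png

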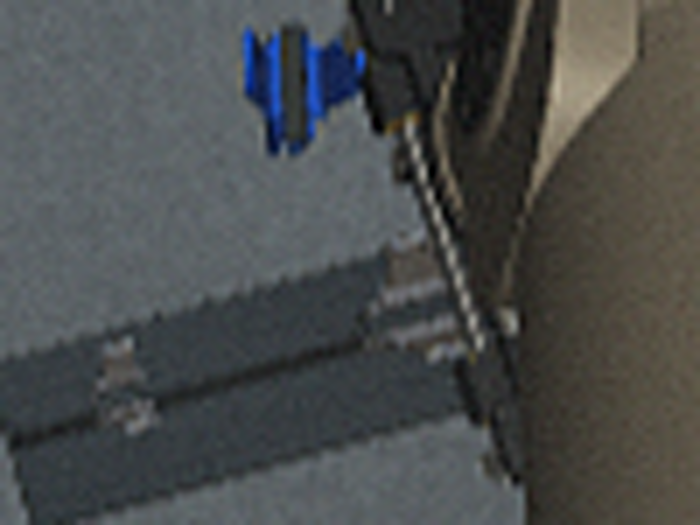

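```bash
python3 - <<'E'
from h import *
X=np.array([514,-281.1,120.3]);c=lambda p:(p-[180,180]+.5)*7-.5
for z in(120.3,105,69.5): X[2]=z; print(z,c(proj("scene",X)))
f=np.array([np.cos(.19),np.sin(.19),0])*40; X[2]=120.3
print(c(proj("scene",X+f)),c(proj("scene",X-f)))
E
```

```text
120.3 [350.64947732 356.52616963]
105 [355.30100519 392.25058318]
69.5 [365.80237511 472.90263825]
[442.33569537 394.04553869] [262.14581869 320.30915139]
```

carry_out(rows=[[[0.85,0.0007,-0.0007,0.015,0],[0.85,0,0,0.015,0],[0.85,0,0,0.015,0],[0.85,0,0,0,0],[0.85,0,0,0,0]]])

```text
t: 4.45
ee_pos: [512.9, -280.4, 74.5]
eef_rot: [-2.001, -2.422, -0.0]
contact_force: [0.3, -0.3, 0.4]
finger_gap: 0.85
```

carry_out(rows=[[[0,0,0,0,0],[0,0,0,0,0],[0,0,0,0,0],[0,0,0,0,0],[0,0,0,0,0],[0,0,0,0,0],[0,0,0,0,0],[0,0,0,0,0]]], squeeze=24)

```text
t: 5.45
ee_pos: [513.7, -280.8, 75.5]
eef_rot: [2.0, 2.42, 0.001]
contact_force: [0.5, -0.5, 10.5]
finger_gap: 0.228
```

```bash
cat > look.py <<'E'
import sys
from h import *
from cell import get_obs
import cv2
o=get_obs();r=Ro.from_rotvec(o["eef_rot"]).as_matrix();print(o["t"],np.round(o["ee_pos"],1),np.degrees(np.arctan2(r[1,1],r[0,1])),r[2],o["contact_force"],o["finger_gap"])
n,x,y,w,h,f,out=sys.argv[1],*map(int,sys.argv[2:7]),sys.argv[7]
im=eyes.get_image(n)[:,:,::-1]
cv2.imwrite("pics/"+out,cv2.resize(im[y:y+h,x:x+w],None,fx=f,fy=f,interpolation=cv2.INTER_CUBIC))
E
python3 look.py scene 180 180 100 75 7 e1.png
```

```text
5.45 [ 513.7 -280.8   75.5] 10.863879105910545 [-0.00121233  0.00167196 -0.99999787] [ 0.48822483 -0.51929153 10.54761788] 0.22837875460152177
```

View pics/e1.png

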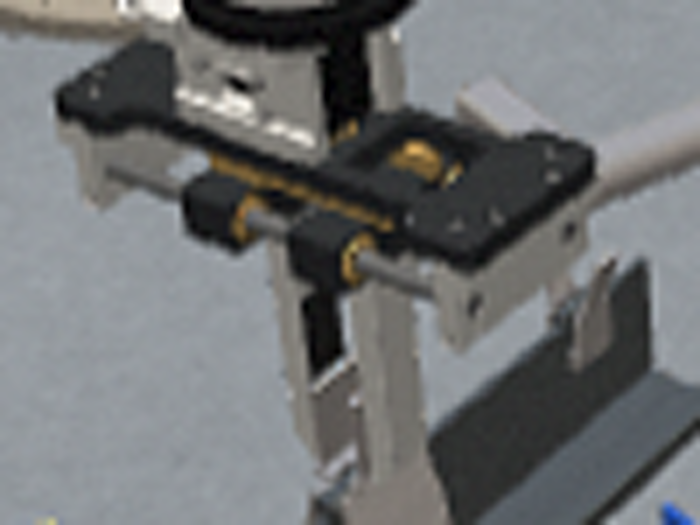

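carry_out(rows=[[[0,0,0,-0.006,0],[0,0,0,-0.012,0],[0,0,0,-0.015,0],[0,0,0,-0.02,0],[0,0,0,-0.02,0],[0,0,0,-0.02,0],[0,0,0,-0.02,0],[0,0,0,-0.017,0]]])

```text
t: 6.5
ee_pos: [512.9, -280.5, 206.2]
eef_rot: [2.001, 2.421, 0.0]
contact_force: [-0.1, -0.2, -1.3]
finger_gap: 0.225
```

```bash
python3 look.py scene 180 130 120 100 6 f1.png
```

```text
6.5 [ 512.9 -280.5  206.2] 10.86383292209387 [-5.50385451e-04  7.75203367e-04 -9.99999548e-01] [-0.07309371 -0.22137487 -1.34969059] 0.2249425225998169
```

View pics/f1.png

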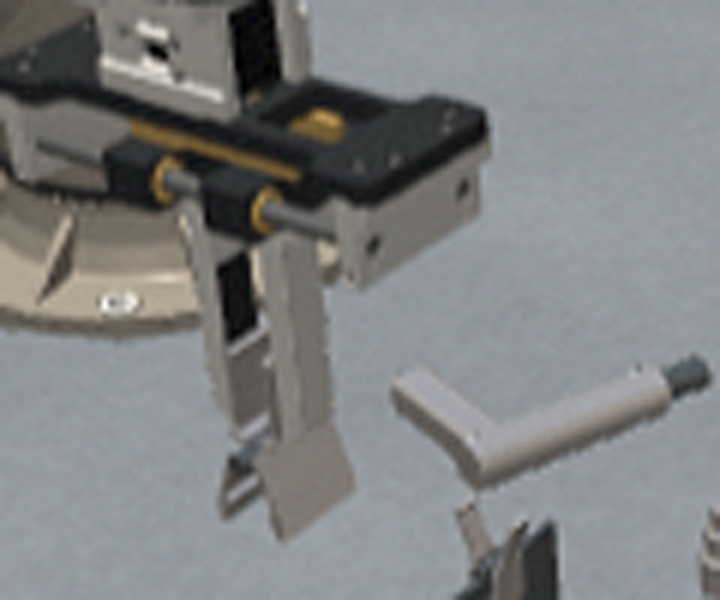

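```bash
python3 - <<'E'
from h import *
a=np.radians(10.86);ex=np.array([np.cos(a),np.sin(a),0]);ey=np.array([-np.sin(a),np.cos(a),0])
O=np.array([512.9,-280.5,200.2]);c=lambda p:(p-[180,130]+.5)*6-.5
for n,q in [("tipA",(14,-21,-34)),("tipB",(14,21,-34)),("-tipA",(-14,-21,-34)),("barrel A",(0,-24,0)),("barrelB",(0,24,0))]:
    print(n,c(proj("scene",O+ex*q[0]+ey*q[1]+[0,0,q[2]])))
E
```

```text
tipA [278.7661355  546.54579161]
tipB [350.77870409 493.43824699]
-tipA [223.15780753 524.405063  ]
barrel A [234.83194503 464.94396693]
barrelB [319.59127009 406.59161346]
```

carry_out(rows=[[[0,0.0171,0.0035,0,0],[0,0.0342,0.007,0,0],[0,0.0342,0.007,0,0],[0,0.0342,0.007,0,0],[0,0.0342,0.007,0,0],[0,0.0342,0.007,0,0],[0,0.0342,0.007,0,0],[0,0.0342,0.007,0,0]]])

```text
t: 7.55
ee_pos: [514.9, -16.4, 203.7]
eef_rot: [-1.999, -2.422, 0.001]
contact_force: [1.1, -0.1, -0.1]
finger_gap: 0.221
```

carry_out(rows=[[[0,0.0342,0.007,0,0],[0,0.0342,0.007,0,0],[0,0.0342,0.007,0,0],[0,0.0342,0.007,0,0],[0,0.0342,0.007,0,0],[0,0.0342,0.007,0,0],[0,0.0342,0.007,0,0],[0,0.0342,0.007,0,0]]])

```text
t: 8.55
ee_pos: [517.9, 262.4, 203.6]
eef_rot: [-1.999, -2.422, 0.002]
contact_force: [-0.1, 0.4, -1.2]
finger_gap: 0.22
```

carry_out(rows=[[[0,0.0171,0.0035,0,0],[0,0,0,0,3.2],[0,0,0,0,3.2],[0,0,0,0,0],[0,0,0,0,0]]])

```text
t: 9.18
ee_pos: [519.4, 277.8, 204.3]
eef_rot: [-2.132, -2.307, 0.001]
contact_force: [0.3, 0.2, -0.0]
finger_gap: 0.219
```

```bash
python3 look.py scene 310 60 110 150 4 g1.png; python3 look.py top 150 170 130 90 6 g2.png
```

```text
9.175 [519.4 277.8 204.3] 4.529432060109761 [-2.22591788e-04 -3.44104751e-04 -9.99999916e-01] [ 0.33924777  0.22198923 -0.02082471] 0.21920348260422245
9.225 [519.5 277.8 204.4] 4.514000156038395 [-9.62285861e-05 -9.94316723e-05 -9.99999990e-01] [ 0.17965156 -0.401191   -0.56957333] 0.22064755505060532
```

View pics/g1.png

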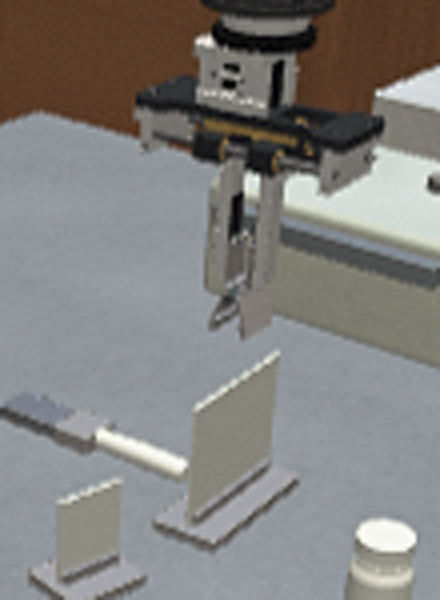

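View pics/g2.png

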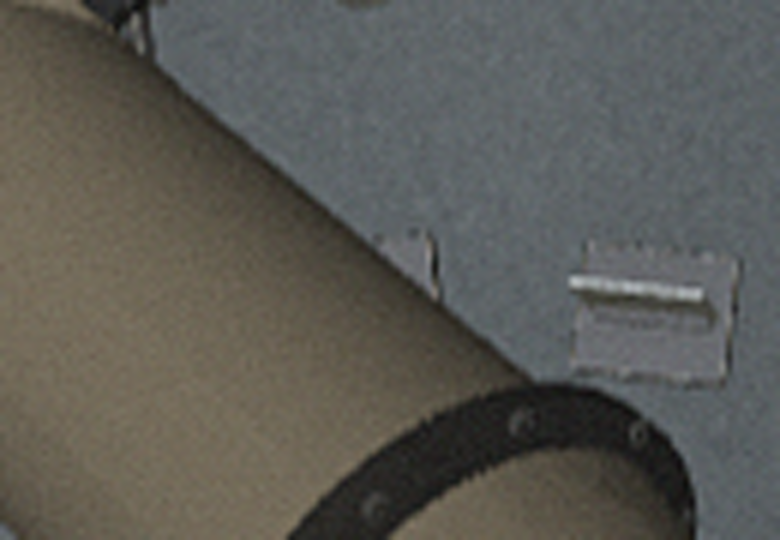

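carry_out(rows=[[[0,0,0,0.01,0],[0,0,0,0.01,0],[0,0,0,0.012,0],[0,0,0,0,0],[0,0,0,0,0]]])

```text
t: 9.9
ee_pos: [519.6, 278.2, 172.6]
eef_rot: [-2.133, -2.306, -0.0]
contact_force: [0.5, -0.5, -0.7]
finger_gap: 0.224
```

```bash
python3 look.py scene 345 120 60 75 8 h1.png; python3 - <<'E'
from h import *
from cell import get_obs
c2=cr(310,140,8);c4=cr(160,200,6)
A=plane("scene",c2(390,180),119.5);B=plane("scene",c2(558,66),119.5);print(A,B,(A+B)/2)
A=plane("top",c4(318,76),119.5);B=plane("top",c4(18,128),119.5);print(A,B,(A+B)/2)
o=get_obs();a=np.radians(4.5);ex=np.array([np.cos(a),np.sin(a),0]);ey=np.array([-np.sin(a),np.cos(a),0])
O=np.array(o["ee_pos"])-[0,0,6];c=lambda p:(p-[345,120]+.5)*8-.5
for n,q in [("tipA",(14,-21,-34)),("tipB",(14,21,-34)),("-tipA",(-14,-21,-34)),("-tipB",(-14,21,-34)),("barrel A",(0,-24,0)),("barrelB",(0,24,0))]:
    print(n,c(proj("scene",O+ex*q[0]+ey*q[1]+[0,0,q[2]])))
E
```

```text
9.9 [519.6 278.2 172.6] 4.469400629040043 [ 1.79318535e-04 -4.87317244e-05 -9.99999983e-01] [ 0.54485868 -0.5058648  -0.67383776] 0.22439258702373152
[526.35443635 213.71740682 119.5       ] [515.9426397  344.70241067 119.5       ] [521.14853802 279.20990874 119.5       ]
[524.70007444 212.43257358 119.5       ] [513.59467523 341.29958484 119.5       ] [519.14737484 276.86607921 119.5       ]
tipA [198.11005835 278.93017186]
tipB [251.79120335 242.60068025]
-tipA [137.8195025  259.73578198]
-tipB [192.19775882 224.19652821]
barrel A [170.08768826 193.64162302]
barrelB [232.54243284 153.92494484]
```

View pics/h1.png

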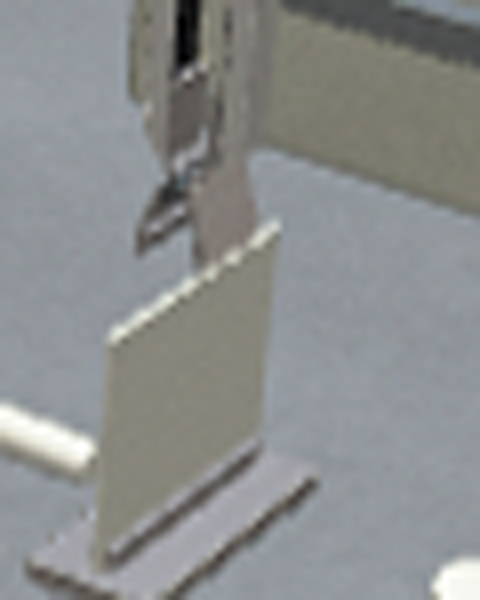

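carry_out(rows=[[[0,0,0,0.008,0],[0,0,0,0,0],[0,0,0,0,0]]])

```text
t: 10.32
ee_pos: [519.6, 278.1, 164.5]
eef_rot: [-2.133, -2.306, -0.0]
contact_force: [-0.5, -0.9, 0.7]
finger_gap: 0.222
```

```bash
python3 look.py scene 345 120 60 60 10 h2.png
```

```text
10.325 [519.6 278.1 164.5] 4.465330528320558 [ 5.22682450e-05 -4.69735599e-05 -9.99999998e-01] [-0.5471136  -0.92503994  0.67878102] 0.22186892365380292
```

View pics/h2.png

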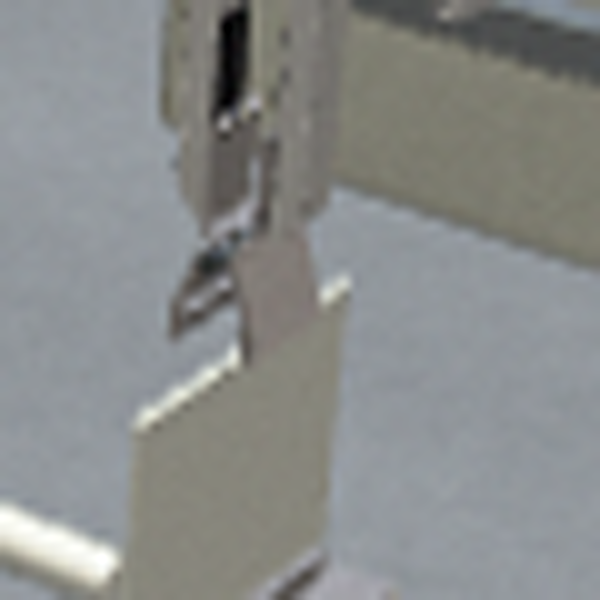

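carry_out(rows=[[[0,0,0,0.004,0],[0,0,0,0.004,0],[0,0,0,0.004,0],[0,0,0,0.004,0],[0,0,0,0.004,0],[0,0,0,0,0],[0,0,0,0,0],[0,0,0,0,0]]])

```text
t: 11.38
ee_pos: [519.7, 278.1, 144.7]
eef_rot: [2.133, 2.306, 0.0]
contact_force: [0.7, -1.0, -0.8]
finger_gap: 0.224
```

```bash
python3 look.py scene 340 130 70 75 8 i2.png;python3 look.py top 150 140 130 90 6 i4.png; python3 look.py scene 200 80 260 200 3 i3.png; python3 - <<'E'
from h import *
from cell import get_obs
o=get_obs();a=np.radians(4.5);ex=np.array([np.cos(a),np.sin(a),0]);ey=np.array([-np.sin(a),np.cos(a),0])
O=np.array(o["ee_pos"])-[0,0,6];c=lambda p:(p-[340,130]+.5)*8-.5
for n,q in [("tipA",(14,-21,-34)),("tipB",(14,21,-34)),("-tipA",(-14,-21,-34)),("-tipB",(-14,21,-34)),("barrel A",(0,-24,0)),("barrelB",(0,24,0))]:
    print(n,c(proj("scene",O+ex*q[0]+ey*q[1]+[0,0,q[2]])))
E
```

```text
11.375 [519.7 278.1 144.7] 4.464116206300415 [ 1.60685157e-04  2.61859749e-04 -9.99999953e-01] [ 0.72391856 -0.9674226  -0.8149345 ] 0.22391862645182664
11.425 [519.7 278.1 144.7] 4.461713703630648 [ 1.04076401e-04  2.55160797e-04 -9.99999962e-01] [ 0.90035323  0.25789361 -0.99404195] 0.22345639933248665
11.475 [519.7 278.1 144.7] 4.461691043053085 [ 1.20254481e-04  2.34840353e-04 -9.99999965e-01] [-0.43425714 -0.25739818 -0.45694461] 0.21990563509148664
tipA [232.14109881 262.38866743]
tipB [285.34644333 225.13203105]
-tipA [172.59708083 242.72973219]
-tipB [226.48128694 206.27399263]
barrel A [204.38273082 178.72183026]
barrelB [266.27118369 137.87884195]
```

View pics/i2.png

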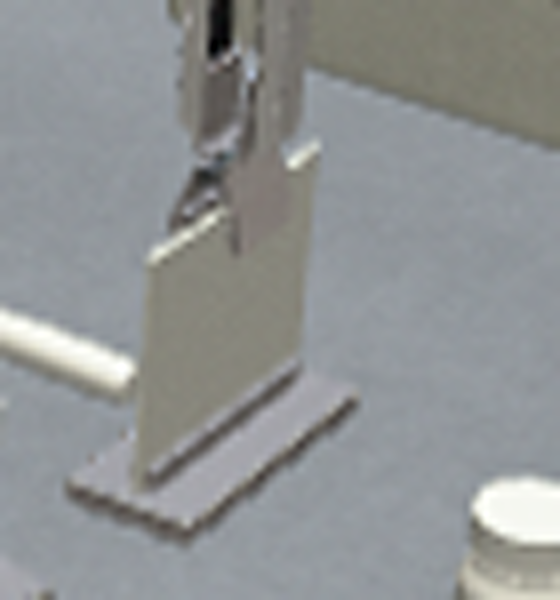

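View pics/i3.png

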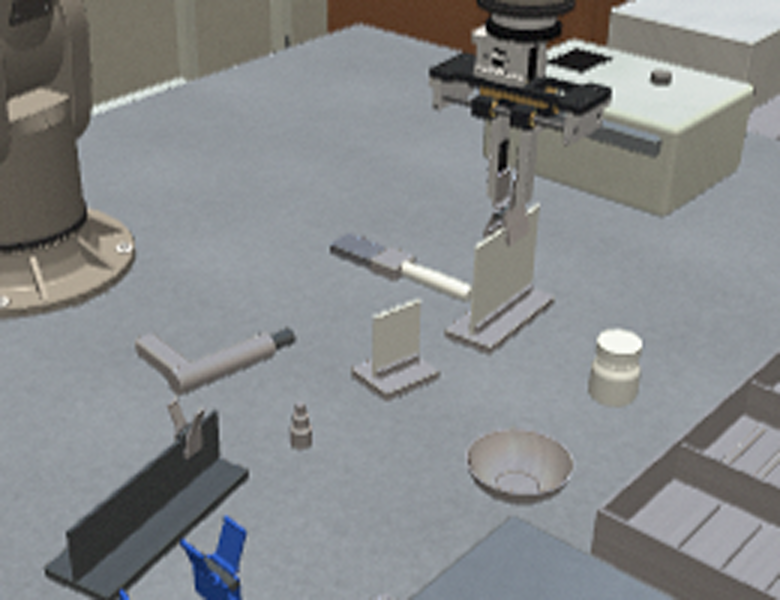

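View pics/i4.png

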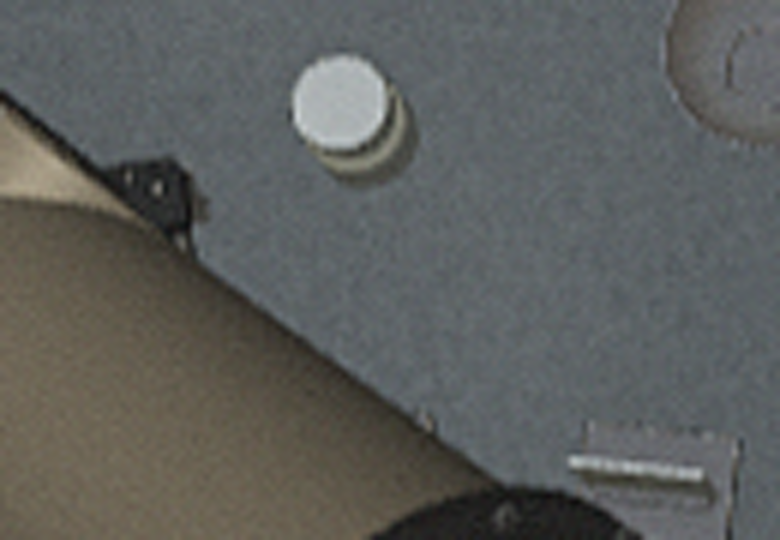

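```bash
python3 -c "
from cell import workorder,get_obs
print(get_obs()['contact_force']);print(workorder.hand_in())"
```

```text
[-0.49250752 -0.03052566  0.24613302]
the job is handed in; nothing more can be done
None
```

The larger steel clip is held open over the middle of the larger card's top edge, and I handed the job in at about 11.5 s. I squeezed it fully open on the strip (24 N, gap about 21 mm), lifted it off open, and lowered it so the jaw tips sit about 15 mm below the edge. It is not let go and not resting on the card.

**Last checks:**
- **Position:** the tool was within about 1 mm of the measured card edge centre and turned to match the card to within about 0.5°.
- **Clearance:** contact force was about 1 N or less, which is only noise. In the scene view one jaw shows on each side of the card.
- **Nothing else moved:** the card's corner is at the same pixel as at the start. The smaller clip, the smaller card and the other items in the final picture look unmoved.

**Disagreements and limits:**
- **Card edge:** the two cameras differed by about 2 mm on where it is, and its foot suggested about 2.5 mm different. The jaws have about 12 mm of room on each side.
- **Grip:** the force showed about 10 N along z while the clip was being squeezed on the strip, and it went away on lifting.
- **Top camera:** the arm hid the clip and card from this camera at the end, so the final fit was checked from the scene view and the arm's own pose.

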